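Dip the oil of the welding positioner's gear case

ROBOT

A 6-joint arm with a two-finger parallel gripper is mounted at the origin on the work surface. World frame = base frame: x ahead of the robot, y to its left, z up, the work surface at z = 0. Lengths are in m, angles in degrees, forces in N, time in s.
With the tool pointing down it reaches from about 0.2 to 0.875 m from the base axis. Payload 3.4 kg.
Tool frame: the origin (TCP) lies between the finger pads; the fingertips stand 17 mm ahead of it and the grasp point (between the pads) lies 2 mm behind it; z points along the fingers, y is the line along which they close (so a half turn about z gives the same grasp; the last joint's range is limited). The gripper opens to 94 mm and grips with 3 to 60 N. Pads are 16 mm wide; open, the fingers measure 119 mm over their backs; the gripper's body (75 mm by 177 mm) begins 78 mm behind the grasp point.
Start: joints at [65.604, 15.808, 86.224, -0, 77.962, -6.933], TCP at [0.173, 0.549, 0.222] pointing down, gripper open.
Joint ranges: [-165.64, 165.64], [-43.16, 119.46], [12.63, 154.43], [-67.54, 247.53], [6.08, 155.33], [-154.97, 154.97]. Speed limits (degrees/s): [147.25, 147.25, 180, 180, 180, 180].

INTERFACE

Orientations are given as [roll, pitch, yaw] about the fixed x, y, z axes, in that order (R = Rz(yaw) Ry(pitch) Rx(roll)).
In Python, from station import bot gives the robot as it stands.
- The arm moves only by the tool servo_tool, never from a script. Its argument "rows" is a list that holds one entry, the list of rows, each a list of 6 numbers: the shift along the tool's x, y, z in m, then the turn, a rotation vector about the tool's x, y, z in degrees. A call has 1 to 12 rows; each row shifts and turns the commanded pose from where the row before left it, along the tool's axes as they then stand; what a row does not reach is not made up. A row lasts 1/10 s, in which the tool goes at most 50 mm and 8.59 degrees, less where a joint would pass 70% of its speed; a pose out of reach is approached as far as the arm can. A call is refused whole if a number of a shift passes 0.05 or a number of a turn 8.59, either way. A call with a gripper value outside its range is refused whole. "fingers" is the opening, from 0 (shut) to 1 (fully open), set as the call begins (left out, the last holds). The fingers move at their own pace and stop on an object; "squeeze" is the grip in N (left out, the last holds). Time passes only in rows, so rows that do not move let the fingers close. It gives the time, the measured TCP pose, the force, the opening and the grip force at its end, in the units of the state.
- bot.state(): the state, without advancing time (a new reading comes with each control period).
- bot.read_camera(name): name is "side" or "top" or "wrist"; returns a dict with "img" (420x560x3 uint8, red, green, blue), "vertical_fov" (degrees; the focal length in pixels is half the picture's height over the tangent of half this angle, whatever the lens; pixels are square), "cx", "cy" (the principal point, pixels), "camera_from_world" (4x4, takes a point from world to camera coordinates); the wrist camera has in their place "mount" (4x4, takes a point from camera to tool coordinates, whose origin is the TCP and whose axes are the flange's). Camera axes: x right, y up, looking along -z (the intrinsics and any distortion apply to the point x, -y, -z); pixel columns grow to the right and rows downward; lengths in m; the calibration is good to about 2 mm. A picture is of the moment at which its call begins: read the wrist's pose just before it. There is no depth.
- bot.close_job(): hands the job in; it is judged then, once.
Trained networks look in a picture, given as the dict that the camera call returned (one of the last four; its "shot" number tells which), for a name from the list of things; names that differ only in an ending like _2 or _b are one class to them, and where a whole thing is asked for, a point or a joint stands for the part that bears it (a point fixed in the world has none). Each returns a list of dicts, best first, with "confidence" (0 to 1); they miss things now and then, are a little off and sometimes report something else, mostly with a low value. They report only what shows in the picture. A call takes as long as a camera call. They do not tell look-alikes from the thing itself.
- bot.find_in(picture, query): "rect" ([centre column, centre row, width, height] in pixels, round what is visible of it).
The state is a dict: "time_s": time; "joint_pos": joint angles; "dq": joint speeds; "joint_efforts": joint torques, N m; "position": TCP position; "tool_rot": TCP orientation; "contact_force": force on the tool from outside, world axes, zero at the start; "torque": the same for the moment, N m; "width": finger opening in m; "grasp_force": force on a finger pad.
Only numpy, scipy, OpenCV 4.12 (cv2) and the standard library are available. Lean on these libraries where they do the work, as an engineer would, in place of code of your own. Each camera call takes 0.05 s, during which the arm holds its last target. There are 200 camera calls.

TASK

Switch the welding positioner off first: turn the red isolator handle anticlockwise until it clicks past its detent into the off position. Then take the yellow-handled dipstick lying across the drip tray, push it into the slanting guide tube of the gear case until its collar stops on the tube's mouth, pause there a moment and draw it right out. Finish holding it still for reading, level and marked face up, clear of everything and about 20 cm above the bench; do not let go of it, never point its tip upwards (the oil would run back), and leave the other things on the bench where they are.

Things in the scene. Friction and masses are not known exactly. Their poses are not given: they have to be found in the camera images.
- isolator_knob (a joint): Red bar handle of the isolator switch, rad. 0 = on (as found), 1.05 (60 degrees) = off, both end stops; it grows anticlockwise seen from above. A sprung detent peaks half-way (0.52 rad; about 0.2 N m to pass): past it the handle snaps on to off and stays there, short of it it springs back to on.
- knob_grip (a point): Point on the isolator handle's vertical axis, 83 mm above the bench, where to grip. Turns with the handle; its x axis runs along the bar. The bar is 58 mm long, 16 mm wide, from 64 to 94 mm above the bench. Below it a grey box with a yellow plate, 90 by 90 mm, 58 mm tall, screwed down; on the plate a white tick marks on, a black tick off (white stripe on the bar's +x end).
- dipstick: Loose dipstick, about 110 g. Origin on its axis at the collar's seating face; x to the tip, z out of the marked flat face, y across. Steel blade 10 (y) by 5 mm (z) to x = +163 mm; dark collar 32 mm across, x -6 to 0; yellow handle 18 (y) by 14 mm (z), x -68 to -6; end flange 26 mm, to x -76. Starts level, marks up, blade on the tray's two rims, axis 32.5 mm up, handle overhanging.
- dipstick_grip (a point): Middle of the yellow handle, on the rod's axis (x = -37 mm of the dipstick); good place to pinch it across its 18 mm width. Axes as the dipstick.
- dipstick_tip (a point): Tip end of the dipstick's blade (x = +163 mm of the dipstick). Axes as the dipstick.
- tube_mouth (a point): Centre of the guide tube's open mouth, 165 mm above the bench. Its z axis points out along the tube: 45 degrees upwards, away from the blue gear case (the stick goes in along -z); its x axis is level. Bore 16 mm, flared at the mouth to about 24 mm; rim 33 mm across. The tube stands 90 mm out of the case and is open below for the whole blade.
- positioner: Bench welding positioner, bolted down: blue gear case, steel faceplate on top. Origin on the bench; tube mouth at (0, -165, 165) mm. Case 166 mm wide (x), y -106 to +166, 147 mm tall; faceplate 200 mm across, centred at y +80, top at 228 mm; base plate 260 mm wide, y -120 to +180, 12 mm thick; grey motor to y +310, 147 mm high.
- drip_tray: Open steel drip tray, fixed, 115 mm (its x, the way the dipstick points) by 120 mm, 30 mm tall, walls 4 mm; origin under its centre.
- spray_can: Bystander, to be left alone: green spray can, 66 mm across, 190 mm tall; origin under it
- gel_tin: Bystander, to be left alone: low red tin, 84 mm across, 70 mm tall; origin under it
- chipping_hammer: Bystander, to be left alone: hammer, 260 mm, lying along its x; origin under it
- wire_brush: Bystander, to be left alone: wooden brush, 180 mm, lying along its x; origin under it
- spanner: Bystander, to be left alone: spanner, 200 mm, lying along its x; origin under it
- welding_magnet: Bystander, to be left alone: flat red block magnet, 90 by 60 by 16 mm; origin under it
- carton: Bystander, to be left alone: white carton, 130 by 75 by 50 mm; origin under it
Things that resemble listed ones, but are neither listed nor needed, are in the scene too. What is shaped like the part that bears isolator_knob but blue is not meant.

How it is judged (in metres and radians):
On the way, in this order (a step that is already met when the one before it is completed fails the run):
1. the isolator handle is past its detent, at off (value of joint isolator_knob above 0.9 rad), for 0.2 s.
2. the dipstick is in the guide tube with its collar stopped on the mouth (value of joint isolator_knob above 0.9 rad and z of dipstick in the frame of tube_mouth below 0.004 m and distance between dipstick and tube_mouth below 0.008 m and angle between the x axis of dipstick and the z axis of tube_mouth, either way round below 0.12 rad and z of dipstick_tip in the frame of tube_mouth below -0.15 m), for 0.2 s.
3. the dipstick is drawn right out, tip clear of the tube, in the fingers (z of dipstick_tip in the frame of tube_mouth above 0.003 m and contact force between the fingers and dipstick above 1 N), for 0.1 s.
At the end, for the whole second after the job is handed in: The isolator stays off (above 0.9 rad) and the fingers still hold the dipstick, at rest, level and marked face up within 8 degrees, its collar 130 to 320 mm above the bench, its tip at least 30 mm from the tube's mouth, nothing but the gripper carrying it (value of joint isolator_knob above 0.9 rad and contact force between the fingers and dipstick above 1 N and angle between dipstick's own z axis and vertical below 0.14 rad and height (world z) of dipstick between 0.13 and 0.32 m and linear speed of dipstick below 0.02 m/s and angular speed of dipstick below 0.1 rad/s and distance between dipstick_tip and tube_mouth above 0.03 m and contact force between dipstick and positioner below 0.2 N and contact force between dipstick and drip_tray below 0.2 N and contact force between dipstick and spray_can below 0.2 N); the arm keeps its last pose, push and grip.
It fails at once if the dipstick's tip is pointed more than 20 degrees upwards (angle between dipstick's own x axis and vertical below 1.22 rad).
It fails at once if a bystander is moved by more than 30 mm (distance of any of spray_can, gel_tin, chipping_hammer, wire_brush, spanner, welding_magnet, carton from where it was at the start of the episode above 0.03 m).
It also fails if it takes over 72 s, if anything falls off the work surface, if the arm or the gripper's body presses on something with over 40 N, if the wrist force passes 120 N, or if a joint passes its speed limit or range.

## Working session

There is one attempt and no reset: what is moved stays moved. The work goes in short steps, Python scripts to look and compute and a tool call to move; the robot and the scene stay as the last step left them, time stands still between calls to the robot, and variables do not carry over. Pictures are saved under pics/ and viewed, at most 10 in all, crops included, and the job is handed in when it is done.

Besides the shell and the picture viewer there is one more tool, called after ">>>" in YAML: its name, and indented under it one key for each argument. servo_tool: Moves the arm, as the interface text tells. Its arguments: {"type":"object","properties":{"rows":{"type":"array"},"fingers":{"type":"number"},"squeeze":{"type":"number"}},"required":["rows"]}

```bash
mkdir -p pics; ls
cat > h.py <<'E'
import numpy as np, cv2, json
from station import bot
from scipy.spatial.transform import Rotation as R
def tool():
    s=bot.state(); T=np.eye(4); T[:3,:3]=R.from_euler('xyz',s["tool_rot"],degrees=True).as_matrix(); T[:3,3]=s["position"]; return T
def save(p,n): cv2.imwrite(f'pics/{n}.png',p['img'][:,:,::-1])
def cfw(p,T=None):
    return np.array(p['camera_from_world']) if 'camera_from_world' in p else np.linalg.inv(T@np.array(p['mount']))
def foc(p): return p['img'].shape[0]/2/np.tan(np.radians(p['vertical_fov'])/2)
def ray(p,uv,T=None):
    W=np.linalg.inv(cfw(p,T)); f=foc(p)
    u=np.array([(uv[0]-p['cx'])/f,(uv[1]-p['cy'])/f])
    if 'distortion' in p and p['distortion'] is not None:
        K=np.eye(3); u=cv2.undistortPoints(np.array([[u]],float),K,np.array(p['distortion'],float))[0,0]
    d=W[:3,:3]@np.array([u[0],-u[1],-1]); return W[:3,3],d/np.linalg.norm(d)
def atz(p,uv,z,T=None):
    o,d=ray(p,uv,T); return o+d*(z-o[2])/d[2]
def tri(rs):
    A=np.zeros((3,3));b=np.zeros(3)
    for o,d in rs:
        P=np.eye(3)-np.outer(d,d);A+=P;b+=P@o
    x=np.linalg.solve(A,b); return x,[np.linalg.norm((np.eye(3)-np.outer(d,d))@(x-o)) for o,d in rs]
def proj(p,X,T=None):
    c=cfw(p,T)@np.append(X,1); f=foc(p); return np.array([p['cx']+f*c[0]/-c[2],p['cy']-f*c[1]/-c[2]])
E
python3 - <<'E'
from h import *
print(bot.state())
for n in ['side','top']:
    p=bot.read_camera(n); save(p,n)
    print(n,{k:(v if k!='img' else 0) for k,v in p.items()})
    for q in ['isolator_knob','dipstick','positioner','drip_tray','tube_mouth','dipstick_tip','dipstick_grip','knob_grip','spray_can','carton','gel_tin']:
        try: print(q,[(np.round(r['rect']).tolist(),round(r['confidence'],2)) for r in bot.find_in(p,q)])
        except Exception as e: print(q,e)
E
```

```text
pics
{'time_s': 0.0, 'joint_pos': array([ 6.56029395e+01,  1.58461048e+01,  8.62922338e+01, -2.90138049e-03,
        7.79605923e+01, -6.93111759e+00]), 'dq': array([ 0.00165074, -0.00140196, -0.04868725, -0.00821748,  0.04476043,
        0.01767337]), 'joint_efforts': array([-5.31930909e-04, -4.04586124e+01, -2.37230319e+01,  7.01763737e-02,
        3.45035701e-02, -1.49140019e-04]), 'position': array([0.17237356, 0.54801774, 0.22164057]), 'tool_rot': array([-1.79901450e+02, -9.12279083e-03,  1.62534657e+02]), 'contact_force': array([ 0.13943082, -0.18026757,  0.30194171]), 'torque': array([ 0.00727303, -0.05614147,  0.02919706]), 'grasp_force': 0.0, 'width': 0.094076844848324}
side {'img': 0, 'vertical_fov': 46.32286033984068, 'cx': 275.5598608959244, 'cy': 220.3495648377094, 'camera_from_world': array([[ 0.70555287, -0.70840705,  0.01883109, -0.45118598],
       [ 0.52269996,  0.53816967,  0.66117937, -0.31350887],
       [-0.47851845, -0.45665399,  0.74999149, -1.07161093],
       [ 0.        ,  0.        ,  0.        ,  1.        ]]), 'shot': 1}
isolator_knob [([325.0, 240.0, 17.
[... 976 characters left out ...]
351,  0.98702833, -1.54685049],
       [ 0.        ,  0.        ,  0.        ,  1.        ]]), 'shot': 2}
isolator_knob [([192.0, 114.0, 11.0, 21.0], 0.53), ([324.0, 176.0, 11.0, 18.0], 0.5)]
dipstick [([348.0, 239.0, 75.0, 32.0], 0.59)]
positioner [([119.0, 197.0, 168.0, 95.0], 0.67)]
drip_tray [([337.0, 231.0, 49.0, 48.0], 0.91)]
tube_mouth [([191.0, 193.0, 23.0, 14.0], 0.55)]
dipstick_tip [([348.0, 241.0, 75.0, 28.0], 0.71)]
dipstick_grip [([349.0, 240.0, 79.0, 30.0], 0.6)]
knob_grip [([192.0, 117.0, 16.0, 18.0], 0.61), ([325.0, 176.0, 17.0, 22.0], 0.48)]
spray_can [([374.0, 152.0, 35.0, 34.0], 0.82)]
carton [([314.0, 124.0, 43.0, 28.0], 0.75)]
gel_tin [([254.0, 125.0, 27.0, 31.0], 0.66)]
```

View pics/side.png

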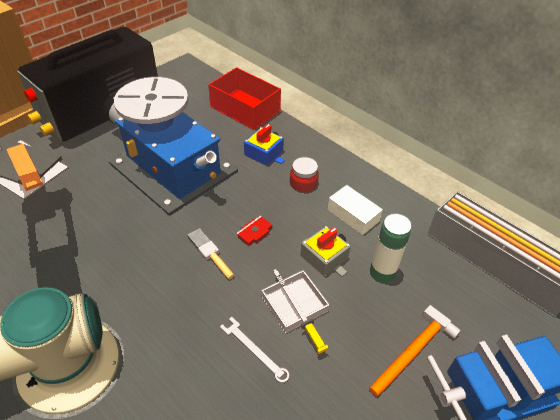

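View pics/top.png

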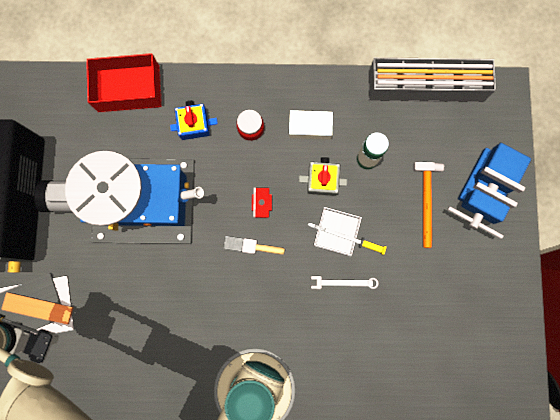

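The two switches are at side (325,240) / top (324,177), on a grey box, and at side (265,136) / top (191,120), on a blue box. The grey box fits the description, since the blue one is excluded by the text. The dipstick lies across the tray at top (348,238), and the tube mouth is at top (198,193) and side (206,158). Next I'll confirm with an enlarged crop and get coarse positions.

Run:
```python
from h import *
a=bot.read_camera('side');b=bot.read_camera('top')
def t(n,u,v):
    x,r=tri([ray(a,u),ray(b,v)]);print(n,x.round(4),np.round(r,4))
t('knob',(326,240),(324,177)); t('mouth',(207,158),(199,193))
t('flange',(322,349),(383,249)); t('tip',(277,273),(310,227))
t('can top',(397,225),(376,145));t('can bottom',(387,278),(371,158))
A=cv2.resize(a['img'][200:360,250:410],(400,400),interpolation=cv2.INTER_CUBIC)
B=cv2.resize(b['img'][150:262,290:402],(400,400),interpolation=cv2.INTER_CUBIC)
cv2.imwrite('pics/crop.png',np.hstack([A,B])[:,:,::-1])
w=bot.read_camera('wrist');print(w['mount'],w['vertical_fov'],w['cx'],w['cy'],[k for k in w])
```

```text
knob [ 0.6195 -0.1962  0.0699] [0.0002 0.0002]
mouth [0.5462 0.1577 0.1618] [0.0049 0.0049]
flange [ 0.4118 -0.3735  0.0255] [0.0024 0.0024]
tip [ 0.4781 -0.16    0.0302] [0.0035 0.0035]
can top [ 0.6891 -0.3322  0.1836] [0.0013 0.0013]
can bottom [ 0.6996 -0.3481 -0.0193] [0.0021 0.0021]
[[-5.52224095e-04  9.71204057e-01  2.38248557e-01  6.91031040e-02]
 [ 9.99999417e-01  7.57518800e-04 -7.70126633e-04  1.21858622e-03]
 [-9.28427872e-04  2.38247993e-01 -9.71203908e-01 -1.62462840e-01]
 [ 0.00000000e+00  0.00000000e+00  0.00000000e+00  1.00000000e+00]] 70.30704761287363 275.30169544859456 207.44447700250794 ['img', 'vertical_fov', 'cx', 'cy', 'mount', 'shot']
```

View pics/crop.png

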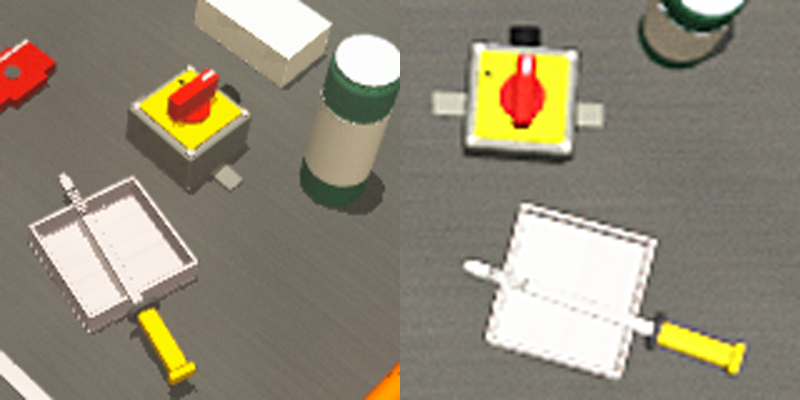

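>>> servo_tool:
  rows:
    - [[0,0,-0.04,0,0,0],[0,0,-0.04,0,0,0],[0,0,-0.03,0,0,0],[-0.033,-0.034,0,0,0,0],[-0.033,-0.034,0,0,0,0],[-0.033,-0.034,0,0,0,0],[-0.033,-0.034,0,0,0,0],[-0.033,-0.034,0,0,0,0],[-0.033,-0.034,0,0,0,0],[-0.033,-0.034,0,0,0,0],[-0.033,-0.034,0,0,0,0],[-0.033,-0.034,0,0,0,0]]

```text
time_s: 2.55
position: [0.3644, 0.1658, 0.3328]
tool_rot: [180.0, 0.1, 162.6]
contact_force: [0.8, -0.3, 0.2]
width: 0.094
grasp_force: 0.0
```

>>> servo_tool:
  rows:
    - [[-0.033,-0.034,0,0,0,0],[-0.033,-0.034,0,0,0,0],[-0.033,-0.034,0,0,0,0],[0,0,0,0,0,8.5],[0,0,0,0,0,8.5],[0,0,0,0,0,8.5],[0,0,0,0,0,8.5],[0,0,0,0,0,8.5],[0,0,0,0,0,8.5],[0,0,0,0,0,8.5],[0,0,0,0,0,8.5],[0,0,0,0,0,8.5]]

```text
time_s: 3.75
position: [0.4278, 0.0405, 0.3325]
tool_rot: [180.0, -0.0, 85.7]
contact_force: [-0.0, -0.2, 0.6]
width: 0.0938
grasp_force: 0.0
```

Run:
```python
from h import *
s=bot.state();print(s['time_s'],s['position'],s['tool_rot'],s['joint_pos'])
T=tool();w=bot.read_camera('wrist');save(w,'w1');np.save('T1.npy',T)
for q,X in [('mouth',(.546,.158,.165)),('knob',(.62,-.196,.083)),('dip',(.42,-.34,.033))]: print(q,proj(w,np.array(X),T))
for q in ['isolator_knob','tube_mouth','dipstick','positioner']: print(q,[(np.round(r['rect'],1).tolist(),round(r['confidence'],2)) for r in bot.find_in(w,q)])
```

```text
3.75 [0.4278013  0.04048779 0.33253002] [ 1.79988065e+02 -5.56304054e-03  8.56859797e+01] [-3.89251672e+00  2.65751208e-01  8.97653016e+01  5.47509133e-03
  8.99569717e+01  4.21500600e-01]
mouth [380.97884847  78.57875605]
knob [408.37182314 325.08825834]
dip [286.53993995 383.27187804]
isolator_knob []
tube_mouth [([376.4, 56.5, 50.5, 67.0], 0.86)]
dipstick [([300.1, 327.1, 31.8, 75.9], 0.86), ([377.9, 58.8, 50.4, 69.5], 0.45)]
positioner [([358.4, 48.0, 205.1, 91.9], 0.86)]
```

View pics/w1.png

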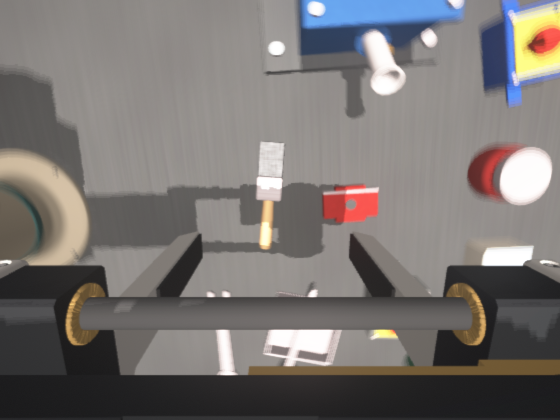

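The wrist view shows the real tube mouth at (387,79), the brush at (267,195), the magnet at (350,203), and the blue-based look-alike switch at top right. I'll take a second wrist view for triangulation.

>>> servo_tool:
  rows:
    - [[0.025,0.045,0,0,0,0],[0.025,0.045,0,0,0,0],[0.01,0.03,0,0,0,0],[0,0,0,0,0,0],[0,0,0,0,0,0]]

```text
time_s: 4.5
position: [0.549, 0.0908, 0.3316]
tool_rot: [-179.9, 0.0, 86.1]
contact_force: [-0.8, 0.5, -0.7]
width: 0.0939
grasp_force: 0.0
```

Run:
```python
from h import *
T=tool();w=bot.read_camera('wrist');save(w,'w2');np.save('T2.npy',T);print(T.round(4))
im=w['img']; c=proj(w,np.array([.546,.158,.165]),T);print(c)
w1=cv2.imread('pics/w1.png')[:,:,::-1]
A=cv2.resize(w1[20:120,320:420],(400,400),interpolation=cv2.INTER_CUBIC)
x,y=int(c[0])-50,max(int(c[1])-60,0);print(x,y)
B=cv2.resize(im[y:y+100,x:x+100],(400,400),interpolation=cv2.INTER_CUBIC)
cv2.imwrite('pics/c2.png',np.hstack([A,B])[:,:,::-1])
for q in ['isolator_knob','tube_mouth','positioner']: print(q,[(np.round(r['rect'],1).tolist(),round(r['confidence'],2)) for r in bot.find_in(w,q)])
```

```text
[[ 6.750e-02  9.977e-01 -2.400e-03  5.490e-01]
 [ 9.977e-01 -6.750e-02 -3.000e-04  9.080e-02]
 [-4.000e-04 -2.300e-03 -1.000e+00  3.316e-01]
 [ 0.000e+00  0.000e+00  0.000e+00  1.000e+00]]
[268.65170289 137.61217527]
218 77
isolator_knob [([461.5, 86.5, 56.0, 31.6], 0.87), ([333.1, 352.0, 37.9, 31.7], 0.72)]
tube_mouth [([429.3, 283.1, 33.6, 26.8], 0.28)]
positioner [([264.4, 73.9, 186.0, 147.8], 0.65)]
```

View pics/c2.png

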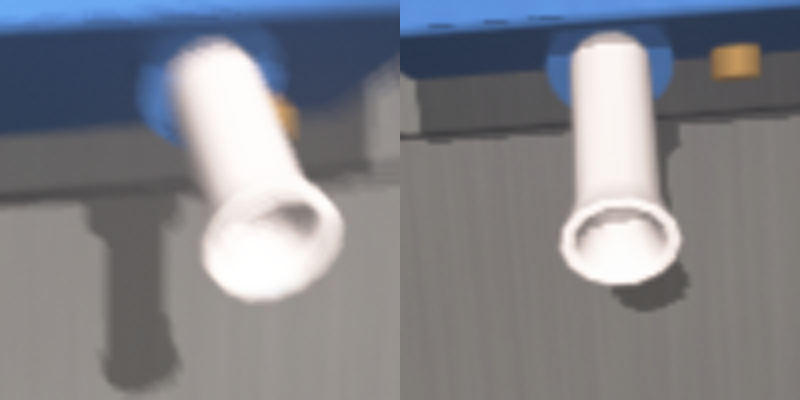

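```bash
cat >> h.py <<'E'
def saved(n,T):
    w=bot.read_camera('wrist'); w['img']=cv2.imread(f'pics/{n}.png')[:,:,::-1]; return w
E
python3 - <<'E'
from h import *
T1=np.load('T1.npy');T2=np.load('T2.npy');w=bot.read_camera('wrist');a=bot.read_camera('side');b=bot.read_camera('top')
m,r=tri([ray(w,(388,81),T1),ray(w,(273.1,137.2),T2)]);print('wrist only',m,r)
m4,r=tri([ray(w,(388,81),T1),ray(w,(273.1,137.2),T2),ray(a,(207,158)),ray(b,(199,193))]);print('all',m4,np.round(r,4))
# yaw from tube axis: plane through camera centre 2 and axis line must contain tube dir
def plane(p,u1,u2,T):
    n=np.cross(ray(p,u1,T)[1],ray(p,u2,T)[1]);return n/np.linalg.norm(n)
n2=plane(w,(270.1,92),(273.1,137.2),T2);n1=plane(w,(374.2,40),(388,81),T1)
for y in range(-12,13,2):
    d=R.from_euler('z',y,degrees=True).apply([0,-1,1])/2**.5
    print(y,np.degrees(np.arcsin([n1@d,n2@d])).round(2),end=' ')
d=np.cross(n1,n2);print('\ndir',d/np.linalg.norm(d))
# long edges in w2
g=cv2.cvtColor(cv2.imread('pics/w2.png'),cv2.COLOR_BGR2GRAY)
L=cv2.createLineSegmentDetector().detect(g[:170])[0][:,0]
for l in L:
    if np.hypot(l[2]-l[0],l[3]-l[1])>45 and abs(l[2]-l[0])>abs(l[3]-l[1]):
        for z in (0.012,0.147):
            p,q=atz(w,l[:2],z,T2),atz(w,l[2:],z,T2);v=(q-p)*np.sign(q[0]-p[0]);print(l.round(),z,p[:2].round(3),q[:2].round(3),np.degrees(np.arctan2(v[1],v[0])).round(1))
# knob
for uv in [(333.1,352)]:
    k,r=tri([ray(w,uv,T2),ray(a,(326,240)),ray(b,(324,177))]);print('knob',k,r)
print(proj(w,np.array([.62,-.196,.083]),T2))
E
```

```text
wrist only [0.55148531 0.15641437 0.16804848] [np.float64(0.0018370941300903663), np.float64(0.0018370941300904478)]
all [0.5494292  0.15740594 0.16190346] [0.0051 0.0015 0.0078 0.0025]
-12 [5.28 8.78] -10 [4.15 7.38] -8 [2.99 5.97] -6 [1.81 4.56] -4 [0.62 3.15] -2 [-0.6   1.74] 0 [-1.83  0.32] 2 [-3.08 -1.09] 4 [-4.34 -2.5 ] 6 [-5.62 -3.91] 8 [-6.91 -5.32] 10 [-8.22 -6.72] 12 [-9.53 -8.12] 
dir [-0.00503897  0.75834977 -0.65182838]
[421. 122. 475. 107.] 0.012 [0.781 0.164] [0.861 0.181] 11.9
[421. 122. 475. 107.] 0.147 [0.717 0.163] [0.775 0.175] 11.9
[472.  49. 417.  62.] 0.012 [0.85  0.263] [0.77  0.251] 8.7
[472.  49. 417.  62.] 0.147 [0.767 0.234] [0.709 0.225] 8.7
[197.  86. 342.  75.] 0.012 [0.44 0.24] [0.659 0.24 ] -0.0
[197.  86. 342.  75.] 0.147 [0.472 0.218] [0.629 0.218] -0.0
[478. 113. 428. 125.] 0.012 [0.867 0.172] [0.792 0.158] 10.3
[478. 113. 428. 125.] 0.147 [0.779 0.169] [0.725 0.159] 10.3
knob [ 0.62196197 -0.19595935  0.06840721] [np.float64(0.0033291374187293093), np.float64(0.0016064903157554456), np.float64(0.0020019625431830193)]
[331.4857596  358.01986586]
```

>>> servo_tool:
  rows:
    - [[-0.041,0.0065,0.01,0,0,0],[-0.041,0.0065,0.01,0,0,0],[-0.041,0.0065,0.01,0,0,0],[-0.041,0.0065,0.01,0,0,0],[-0.041,0.0065,0.01,0,0,0],[-0.041,0.0065,0.01,0,0,0],[-0.04,0.0065,0.01,0,0,0],[0,0,0,0,0,8.5],[0,0,0,0,0,8.5],[0,0,0,0,0,8.5],[0,0,0,0,0,8.5],[0,0,0,0,0,8.5]]

```text
time_s: 6.05
position: [0.5743, -0.1978, 0.2628]
tool_rot: [180.0, -0.0, 43.2]
contact_force: [1.1, 0.5, -0.0]
width: 0.0939
grasp_force: 0.0
```

>>> servo_tool:
  rows:
    - [[0,0,0,0,0,8.5],[0,0,0,0,0,8.5],[0,0,0,0,0,8.5],[0,0,0,0,0,8.5],[0,0,0,0,0,8.5],[0,0,0,0,0,0],[0,0,0,0,0,0]]

```text
time_s: 6.75
position: [0.5744, -0.1977, 0.2627]
tool_rot: [180.0, -0.0, 1.2]
contact_force: [0.4, 0.2, -0.1]
width: 0.0941
grasp_force: 0.0
```

Run:
```python
from h import *
T=tool();w=bot.read_camera('wrist');save(w,'w3');np.save('T3.npy',T);print(T.round(4),bot.state()['joint_pos'],bot.state()['time_s'])
print(proj(w,np.array([.62,-.196,.09]),T))
for q in ['isolator_knob','dipstick','drip_tray']: print(q,[(np.round(r['rect'],1).tolist(),round(r['confidence'],2)) for r in bot.find_in(w,q)])
a=bot.read_camera('side');print(proj(a,np.array([.551,.157,.165])))
```

```text
[[ 9.998e-01  2.110e-02  3.000e-04  5.744e-01]
 [ 2.110e-02 -9.998e-01 -0.000e+00 -1.977e-01]
 [ 3.000e-04  0.000e+00 -1.000e+00  2.627e-01]
 [ 0.000e+00  0.000e+00  0.000e+00  1.000e+00]] [-2.55488726e+01  1.75845897e+01  7.79965820e+01  4.47447489e-03
  8.44034879e+01  6.32679360e+01] 6.8
[276.07790277 156.06223173]
isolator_knob [([273.4, 156.1, 31.3, 54.5], 0.72), ([149.6, 282.1, 88.4, 28.2], 0.35)]
dipstick [([306.3, 273.9, 127.8, 45.7], 0.71)]
drip_tray [([302.6, 253.9, 96.9, 85.9], 0.59), ([243.4, 23.8, 115.0, 46.1], 0.42)]
[210.32237678 156.05047718]
```

View pics/w3.png

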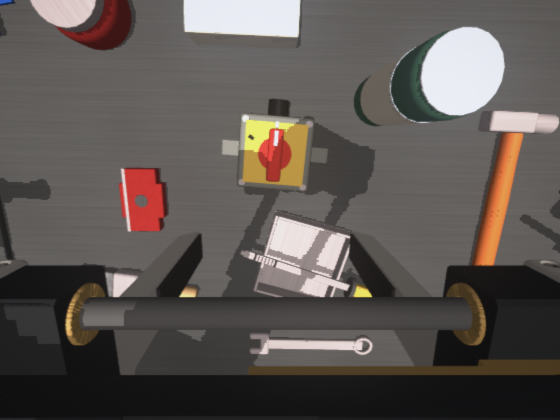

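The meant isolator is at (275,155), with its white stripe at (277,128), pointing to +x; the box is grey. The dipstick runs from its tip at (248,255) to its collar at (345,287).

Run:
```python
from h import *
T=np.load('T3.npy');w=bot.read_camera('wrist')
im=w['img'].astype(int);sub=im[115:195,240:312]
m=((sub[:,:,0]>120)&(sub[:,:,1]<60)&(sub[:,:,2]<60)).astype(np.uint8)
ys,xs=np.nonzero(m);print(len(xs),xs.mean()+240,ys.mean()+115)
# bright-lit bar top
for uv in [(277,128),(273.5,181)]: print(atz(w,uv,.094,T).round(4))
p,q=atz(w,(277,128),.094,T),atz(w,(273.5,181),.094,T);print('yaw',np.degrees(np.arctan2(*(p-q)[1::-1])),np.linalg.norm(p-q))
# box yaw
p,q=atz(w,(243,118),.058,T),atz(w,(313,122),.058,T);print('box edge',p,q,np.degrees(np.arctan2(*(p-q)[1::-1])))
p,q=atz(w,(240,185),.058,T),atz(w,(309,189),.058,T);print('box edge',p,q)
```

```text
685 275.83941605839414 160.21167883211677
[ 0.65   -0.1963  0.094 ]
[ 0.5927 -0.1937  0.094 ]
yaw -2.653980208699881 0.05745573646766974
box edge [ 0.66138048 -0.15609919  0.058     ] [ 0.65853532 -0.23898591  0.058     ] 88.0340424998454
box edge [ 0.58128091 -0.15195207  0.058     ] [ 0.57801254 -0.23806193  0.058     ]
```

>>> servo_tool:
  rows:
    - [[0.046,-0.001,0,0,0,3.7],[0,0,0.045,0,0,0],[0,0,0.045,0,0,0],[0,0,0.045,0,0,0],[0,0,0.03,0,0,0],[0,0,0.015,0,0,0],[0,0,0,0,0,0],[0,0,0,0,0,0]]
  fingers: 0.5

```text
time_s: 7.85
position: [0.6211, -0.196, 0.0828]
tool_rot: [180.0, -0.0, -2.6]
contact_force: [0.3, 0.4, 0.7]
width: 0.0469
grasp_force: 0.0
```

>>> servo_tool:
  rows:
    - [[0,0,0,0,0,0],[0,0,0,0,0,0],[0,0,0,0,0,0],[0,0,0,0,0,0],[0,0,0,0,0,0],[0,0,0,0,0,0]]
  fingers: 0
  squeeze: 50

```text
time_s: 8.45
position: [0.6209, -0.1957, 0.0831]
tool_rot: [-180.0, -0.1, -2.7]
contact_force: [-0.2, -0.4, 4.7]
width: 0.0154
grasp_force: 49.9
```

Well centred. Turning now.

>>> servo_tool:
  rows:
    - [[0,0,0,0,0,-5],[0,0,0,0,0,-6],[0,0,0,0,0,-6],[0,0,0,0,0,-6],[0,0,0,0,0,-6],[0,0,0,0,0,-6],[0,0,0,0,0,-6],[0,0,0,0,0,-6],[0,0,0,0,0,-6],[0,0,0,0,0,-6],[0,0,0,0,0,-2],[0,0,0,0,0,0]]

```text
time_s: 9.65
position: [0.6208, -0.1953, 0.0831]
tool_rot: [-180.0, -0.1, 58.2]
contact_force: [-1.0, 1.4, 5.5]
width: 0.0157
grasp_force: 50.3
```

>>> servo_tool:
  rows:
    - [[0,0,0,0,0,0],[0,0,0,0,0,0],[0,0,0,0,0,0],[0,0,0,0,0,0]]
  fingers: 0.5

```text
time_s: 10.05
position: [0.6205, -0.196, 0.082]
tool_rot: [-180.0, 0.0, 58.3]
contact_force: [0.4, 0.0, 0.2]
width: 0.0443
grasp_force: 0.0
```

>>> servo_tool:
  rows:
    - [[0,0,-0.04,0,0,0],[0,0,-0.04,0,0,0],[0,0,-0.04,0,0,0],[0,0,-0.03,0,0,0],[0,0,0,0,0,0],[0,0,0,0,0,0]]
  fingers: 0.5

```text
time_s: 10.65
position: [0.6206, -0.1959, 0.2326]
tool_rot: [180.0, -0.0, 58.3]
contact_force: [-0.8, 0.9, -1.1]
width: 0.0472
grasp_force: 0.0
```

Run:
```python
from h import *
a=bot.read_camera('side');b=bot.read_camera('top');T=tool();w=bot.read_camera('wrist')
print(T.round(3),bot.state()['joint_pos'])
def rz(i,x,y,n,s): return cv2.resize(i[y:y+n,x:x+n],(s,s),interpolation=cv2.INTER_CUBIC)
# warp to a metric top view of the dipstick plane z=.0325 from the wrist and top cameras: 2 px/mm
def rect(p,T,x0,x1,y0,y1,z,s=2000):
    W,H=int((y1-y0)*s),int((x1-x0)*s)
    src=np.array([proj(p,np.array([x,y,z]),T) for x,y in [(x1,y1),(x1,y0),(x0,y0),(x0,y1)]],np.float32)
    M=cv2.getPerspectiveTransform(src,np.array([[0,0],[W,0],[W,H],[0,H]],np.float32)); return cv2.warpPerspective(p['img'],M,(W,H))
A=rz(a['img'],250,200,160,400);B=rect(b,None,.36,.56,-.40,-.12,.0325,1400)
cv2.imwrite('pics/c4.png',np.hstack([A,cv2.copyMakeBorder(B,0,400-B.shape[0],0,0,cv2.BORDER_CONSTANT)])[:,:,::-1])
```

```text
[[ 0.525  0.851 -0.003  0.62 ]
 [ 0.851 -0.525  0.001 -0.195]
 [-0.    -0.003 -1.     0.23 ]
 [ 0.     0.     0.     1.   ]] [-2.36390257e+01  2.22292421e+01  7.54492143e+01  6.28786145e-04
  8.25461772e+01  8.02550748e+00]
```

View pics/c4.png

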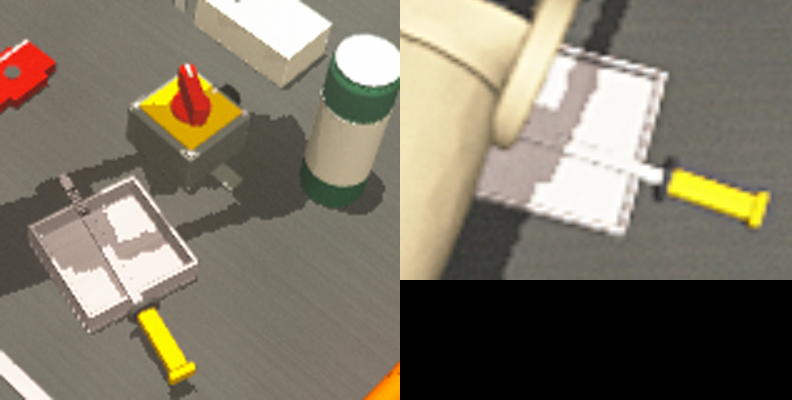

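The side crop shows the red bar swung about 60° anticlockwise, to off. The dipstick is undisturbed, with its yellow handle at roughly (0.421,-0.346). Moving to view it closely.

>>> servo_tool:
  rows:
    - [[-0.039,-0.0115,0.004,0,0,0],[-0.039,-0.0115,0.004,0,0,0],[-0.039,-0.0115,0.004,0,0,0],[-0.039,-0.0115,0.004,0,0,0],[-0.039,-0.0115,0.004,0,0,0],[-0.039,-0.0115,0.004,0,0,0],[-0.037,-0.011,0.006,0,0,0],[0,0,0,0,0,-7.5],[0,0,0,0,0,-7.6],[0,0,0,0,0,0],[0,0,0,0,0,0]]

```text
time_s: 11.9
position: [0.41, -0.3841, 0.2013]
tool_rot: [-179.9, -0.1, 73.3]
contact_force: [0.6, -0.1, 0.3]
width: 0.0471
grasp_force: 0.0
```

Run:
```python
from h import *
T=tool();w=bot.read_camera('wrist');save(w,'w5');np.save('T5.npy',T);print(T.round(4),bot.state()['joint_pos'])
im=w['img'].astype(int)
m=((im[:,:,0]>150)&(im[:,:,1]>130)&(im[:,:,2]<90)).astype(np.uint8)
n,l,s,c=cv2.connectedComponentsWithStats(m)
for i in range(1,n):
    if s[i,4]>150: print(s[i],c[i].round(1))
i=1+np.argmax(s[1:,4]);ys,xs=np.nonzero(l==i);r=cv2.minAreaRect(np.c_[xs,ys].astype(np.float32));print(r)
for q in cv2.boxPoints(r): print(q.round(1),atz(w,q,.0325+.007,T).round(4))
b=bot.read_camera('top');im=b['img'].astype(int)
m=((im[:,:,0]>150)&(im[:,:,1]>130)&(im[:,:,2]<90)).astype(np.uint8);ys,xs=np.nonzero(m[210:280,340:400]);print('top yellow',xs.mean()+340,ys.mean()+210,len(xs))
print('tri',tri([ray(w,c[i],T),ray(b,(xs.mean()+340,ys.mean()+210))]))
```

```text
[[ 0.2877  0.9577 -0.0013  0.41  ]
 [ 0.9577 -0.2877  0.0017 -0.3841]
 [ 0.0013 -0.0017 -1.      0.2013]
 [ 0.      0.      0.      1.    ]] [-5.02125138e+01  1.54508075e+01  8.97686213e+01  5.76949992e-03
  7.48722256e+01 -3.35374204e+01]
[261 134  22  60 437] [271.5 167.5]
[ 373  234  127   31 1259] [443.7 251.6]
((436.67626953125, 254.3177032470703), (12.8355131149292, 128.35511779785156), 76.50426483154297)
[372.8 263.1] [ 0.4969 -0.4896  0.0395]
[497.6 233.1] [ 0.6412 -0.4944  0.0395]
[500.6 245.6] [ 0.6427 -0.5107  0.0395]
[375.8 275.5] [ 0.4969 -0.5062  0.0395]
top yellow 369.5625 245.2125 80
tri (array([ 0.39082112, -0.26931709,  0.44931195]), [np.float64(6.890976630436075e-05), np.float64(6.890976630430141e-05)])
```

View pics/w5.png

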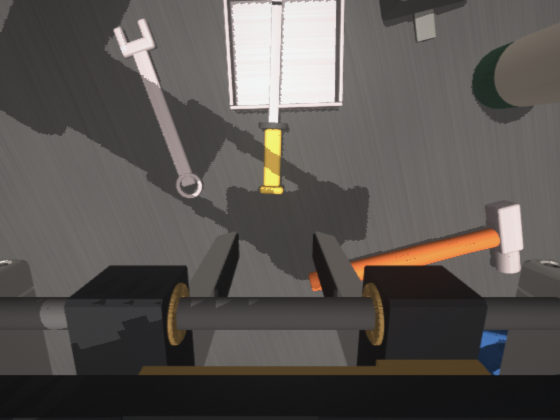

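Run:
```python
from h import *
T=np.load('T5.npy');w=bot.read_camera('wrist')
P={n:atz(w,uv,z,T) for n,uv,z in [('collar',(274,127),.0325),('flange',(271.7,190),.0325),('blade',(277,10),.035),('hammer end',(312,282),.01),('yel',(272.3,158),.0395)]}
for n in P: print(n,P[n].round(4))
d=P['blade']-P['flange'];print(np.degrees(np.arctan2(d[1],d[0])),np.linalg.norm(P['collar']-P['flange']))
b=bot.read_camera('top');print('tri',tri([ray(w,(274,127),T),ray(b,(365,242))]), [proj(b,P[n]) for n in ('collar','flange')])
```

```text
collar [ 0.4306 -0.3086  0.0325]
flange [ 0.4083 -0.3736  0.0325]
blade [ 0.4653 -0.2038  0.035 ]
hammer end [ 0.4217 -0.5086  0.01  ]
yel [ 0.4195 -0.3391  0.0395]
71.41827892351823 0.06865700854859691
tri (array([ 0.42906086, -0.31095046,  0.09530776]), [np.float64(0.0015726174801867442), np.float64(0.001572617480186664)]) [array([360.86943224, 242.74142543]), array([382.94635246, 250.64258282])]
```

>>> servo_tool:
  rows:
    - [[0,0,0,0,0,1.8],[0,0,0,0,6.7,0],[0,0,0,0,6.7,0],[0,0,0,0,6.6,0],[-0.008,-0.0022,0.038,0,0,0],[-0.008,-0.0022,0.038,0,0,0],[0,0,0.03,0,0,0],[0,0,0.03,0,0,0],[0,0,0,0,0,0],[0,0,0,0,0,0]]

```text
time_s: 13.1
position: [0.4164, -0.3534, 0.0694]
tool_rot: [-180.0, -20.0, 71.6]
contact_force: [0.1, -0.7, 0.2]
width: 0.0471
grasp_force: 0.0
```

Run:
```python
from h import *
T=tool();w=bot.read_camera('wrist');save(w,'w6');print(T.round(4))
G=np.array([.4198,-.3408,.0325]);print('grip in tool',(np.linalg.inv(T)@np.append(G,1))[:3].round(4))
print(w['mount'].shape,proj(w,G,T),proj(w,np.array([.4306,-.3086,.0325]),T))
im=w['img'].astype(int);m=((im[:,:,0]>120)&(im[:,:,1]>100)&(im[:,:,2]<80)).astype(np.uint8)
n,l,s,c=cv2.connectedComponentsWithStats(m)
for i in range(1,n):
    if s[i,4]>200: print(s[i],c[i].round(1))
```

```text
[[ 2.958e-01  9.492e-01  1.075e-01  4.164e-01]
 [ 8.919e-01 -3.148e-01  3.248e-01 -3.534e-01]
 [ 3.421e-01 -2.000e-04 -9.397e-01  6.940e-02]
 [ 0.000e+00  0.000e+00  0.000e+00  1.000e+00]]
grip in tool [-0.0004 -0.0007  0.0391]
(4, 4) [274.82317001 236.4928099 ] [274.96516872 189.35504277]
[255 282  38  11 311] [272.6 285.9]
```

>>> servo_tool:
  rows:
    - [[0,-0.001,0.02,0,0,0],[0,0,0.015,0,0,0],[0,0,0.006,0,0,0],[0,0,0,0,0,0],[0,0,0,0,0,0]]

```text
time_s: 13.65
position: [0.4201, -0.3408, 0.0317]
tool_rot: [179.9, -19.9, 71.7]
contact_force: [0.9, -0.8, 0.0]
width: 0.0471
grasp_force: 0.0
```

>>> servo_tool:
  rows:
    - [[0,0,0,0,0,0],[0,0,0,0,0,0],[0,0,0,0,0,0],[0,0,0,0,0,0],[0,0,0,0,0,0]]
  fingers: 0
  squeeze: 45

```text
time_s: 14.15
position: [0.4196, -0.3397, 0.0307]
tool_rot: [180.0, -20.0, 71.6]
contact_force: [-0.1, -0.5, 0.1]
width: 0.0175
grasp_force: 45.0
```

Run:
```python
from h import *
T=tool();w=bot.read_camera('wrist');save(w,'w7');np.save('T7.npy',T);print(T.round(4))
a=bot.read_camera('side')
for q in ['dipstick','dipstick_grip']: print(q,[(np.round(r['rect'],1).tolist(),round(r['confidence'],2)) for r in bot.find_in(w,q)])
A=cv2.resize(a['img'][250:370,250:370],(420,420),interpolation=cv2.INTER_CUBIC)
B=cv2.resize(w['img'][90:330,150:390],(380,380),interpolation=cv2.INTER_CUBIC);B=cv2.copyMakeBorder(B,0,40,0,0,cv2.BORDER_CONSTANT)
cv2.imwrite('pics/c7.png',np.hstack([A,B])[:,:,::-1])
```

```text
[[ 2.961e-01  9.490e-01  1.080e-01  4.196e-01]
 [ 8.919e-01 -3.152e-01  3.245e-01 -3.397e-01]
 [ 3.420e-01  2.000e-04 -9.397e-01  3.070e-02]
 [ 0.000e+00  0.000e+00  0.000e+00  1.000e+00]]
dipstick [([276.6, 150.7, 54.1, 296.1], 0.71)]
dipstick_grip [([275.6, 150.4, 48.9, 293.1], 0.79)]
```

View pics/c7.png

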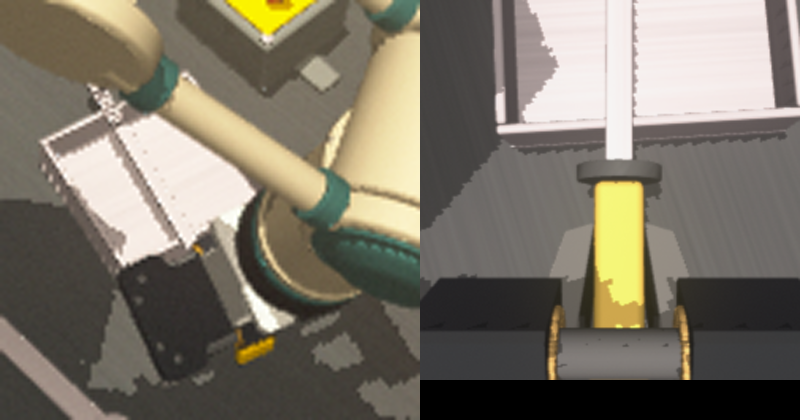

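The last crop shows the handle pinched squarely behind the dark collar, with the isolator box in the background. Next I'll work out the in-hand offset and the moves.

```bash
cat >> h.py <<'E'
TH=np.radians(20)
# dipstick pose in tool: axis through (g,0,-.002) ; columns x_d,y_d,z_d in tool frame
def dip_in_tool(gx=0.0,gz=-0.002,th=TH):
    D=np.eye(4); D[:3,0]=[np.cos(th),0,np.sin(th)]; D[:3,2]=[np.sin(th),0,-np.cos(th)]; D[:3,1]=np.cross(D[:3,2],D[:3,0])
    D[:3,3]=np.array([gx,0,gz])+0.037*D[:3,0]; return D
def insert_pose(M,yaw=0,out=0.0):
    q=R.from_euler('z',yaw,degrees=True).as_matrix(); P=np.eye(4); c=.5**.5
    P[:3,0]=q@[0,c,-c];P[:3,2]=q@[0,c,c];P[:3,1]=np.cross(P[:3,2],P[:3,0]);P[:3,3]=np.array(M)-out*P[:3,0];return P
def delta(T,G):
    D=np.linalg.inv(T)@G; print('shift tool',D[:3,3].round(4),'rotvec',np.degrees(R.from_matrix(D[:3,:3]).as_rotvec()).round(2))
E
python3 - <<'E'
from h import *
T=np.load('T7.npy');w=bot.read_camera('wrist');D=dip_in_tool();print(w['mount'][:3,3])
pr=lambda x,y,z:proj(w,(T@D@np.array([x,y,z,1]))[:3],T).round(1)
for n,p in [('face top',(0,0,.016)),('back top',(-.006,0,.016)),('face L',(0,.016,0)),('face R',(0,-.016,0)),('back L',(-.006,.016,0)),('back bottom',(-.006,0,-.016)),('blade100',(.1,0,.0025))]: print(n,pr(*p))
G=insert_pose((.551,.157,.165),0,.22)@np.linalg.inv(D);print(G.round(4));delta(T,G)
E
```

```text
[ 0.06997929 -0.00036079 -0.16203449]
face top [275.9 191.6]
back top [275.9 202.7]
face L [248.8 196. ]
face R [303. 196.]
back L [248.7 206.1]
back bottom [275.8 208.9]
blade100 [275.7  35.5]
[[ 0.      1.      0.      0.551 ]
 [ 0.9063  0.     -0.4226 -0.0256]
 [-0.4226  0.     -0.9063  0.3449]
 [ 0.      0.      0.      1.    ]]
shift tool [ 0.4265  0.0258 -0.1791] rotvec [ -0.81 -44.6  -18.83]
```

>>> servo_tool:
  rows:
    - [[0.0068,0,-0.0188,0,0,0],[0.0137,0,-0.0376,0,0,0],[0.0137,0,-0.0376,0,0,0],[0.0137,0,-0.0376,0,0,0],[0.0137,0,-0.0376,0,0,0],[0.0137,0,-0.0376,0,0,0],[0.0137,0,-0.0376,0,0,0],[0,0,0,0,0,0],[0,0,0,0,0,0]]

```text
time_s: 15.3
position: [0.4194, -0.3397, 0.2906]
tool_rot: [180.0, -19.9, 71.6]
contact_force: [0.3, -1.4, -3.1]
width: 0.0177
grasp_force: 45.0
```

>>> servo_tool:
  rows:
    - [[0.0375,0.0029,0.0072,0,0,0],[0.0375,0.0029,0.0072,0,0,0],[0.0375,0.0029,0.0072,0,0,0],[0.0375,0.0029,0.0072,0,0,0],[0.0375,0.0029,0.0072,0,0,0],[0.0375,0.0029,0.0072,0,0,0],[0.0375,0.0029,0.0072,0,0,0],[0.0375,0.0029,0.0072,0,0,0],[0.0375,0.0029,0.0072,0,0,0],[0,0,0,0,0,0]]

```text
time_s: 16.3
position: [0.5511, -0.0215, 0.3437]
tool_rot: [-179.8, -20.1, 71.9]
contact_force: [-1.1, -0.2, -1.2]
width: 0.0177
grasp_force: 45.0
```

>>> servo_tool:
  rows:
    - [[0,0,0,-0.12,-6.37,-2.69],[0,0,0,-0.12,-6.37,-2.69],[0,0,0,-0.12,-6.37,-2.69],[0,0,0,-0.12,-6.37,-2.69],[0,0,0,-0.12,-6.37,-2.69],[0,0,0,-0.12,-6.37,-2.69],[0,0,0,-0.12,-6.37,-2.69],[0,0,0,0,0,0],[0,0,0,0,0,0]]

```text
time_s: 17.2
position: [0.5506, -0.0257, 0.3433]
tool_rot: [-179.8, 24.9, 90.1]
contact_force: [0.6, -0.4, -0.9]
width: 0.0176
grasp_force: 45.0
```

Run:
```python
from h import *
T=tool();w=bot.read_camera('wrist');save(w,'w8');np.save('T8.npy',T);print(T.round(4),bot.state()['joint_pos'].round(1))
D=dip_in_tool();G=insert_pose((.551,.157,.165),0,.22)@np.linalg.inv(D);delta(T,G)
tip=(T@D@np.array([.163,0,0,1]))[:3]
a=bot.read_camera('side');b=bot.read_camera('top');M=np.array([.551,.157,.165])
for n,p,TT in [('w',w,T),('side',a,None),('top',b,None)]: print(n,'tip',proj(p,tip,TT).round(1),'mouth',proj(p,M,TT).round(1))
for n,p in [('w',w),('side',a),('top',b)]:
  for q in ['tube_mouth','dipstick']: print(n,q,[(np.round(r['rect'],1).tolist(),round(r['confidence'],2)) for r in bot.find_in(p,q)])
C=lambda p,c,n,s: cv2.resize(p['img'][max(0,int(c[1])-n):int(c[1])+n,int(c[0])-n:int(c[0])+n],(s,s),interpolation=cv2.INTER_CUBIC)
cs=proj(a,(tip+M)/2);ct=proj(b,(tip+M)/2);cw=proj(w,(tip+M)/2,T);cw=[cw[0],max(cw[1],70)]
print(cs.astype(int),ct.astype(int),np.array(cw).astype(int))
cv2.imwrite('pics/c8.png',np.hstack([C(a,cs,35,260),C(b,ct,35,260),C(w,cw,70,260)])[:,:,::-1])
```

```text
[[-1.900e-03  1.000e+00 -3.100e-03  5.506e-01]
 [ 9.069e-01  4.000e-04 -4.213e-01 -2.570e-02]
 [-4.213e-01 -3.600e-03 -9.069e-01  3.433e-01]
 [ 0.000e+00  0.000e+00  0.000e+00  1.000e+00]] [  6.3  13.1  77.9 -24.8  91.9   6.1]
shift tool [-0.0006  0.0003 -0.0015] rotvec [-0.18 -0.08  0.11]
w tip [275.1 -51.6] mouth [ 276.6 -127.7]
side tip [219.1 152.1] mouth [210.3 156.1]
top tip [210.7 190.6] mouth [198.1 192.6]
w tube_mouth []
w dipstick [([275.2, 150.7, 56.0, 297.4], 0.98)]
side tube_mouth [([202.8, 159.1, 29.5, 18.6], 0.77)]
side dipstick [([246.2, 136.3, 55.0, 30.3], 0.75), ([255.3, 350.0, 66.4, 64.3], 0.23)]
top tube_mouth [([191.9, 194.1, 25.2, 13.0], 0.56)]
top dipstick [([245.1, 181.2, 63.5, 17.3], 0.55)]
[214 154] [204 191] [275  70]
```

View pics/c8.png

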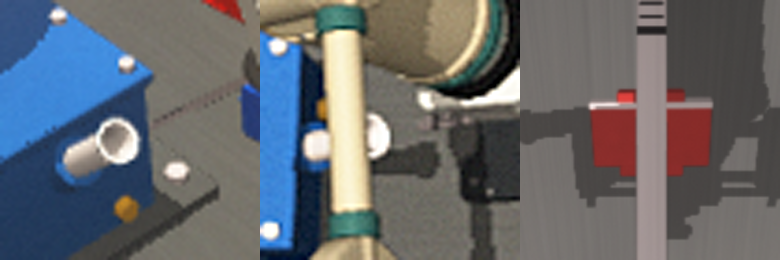

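Run:
```python
from h import *
from scipy.optimize import least_squares
T1,T2=np.load('T1.npy'),np.load('T2.npy');w=bot.read_camera('wrist');a=bot.read_camera('side');b=bot.read_camera('top')
def rim(n,c,s=22):
    im=cv2.imread(f'pics/{n}.png').astype(int);x,y=int(c[0]-s),int(c[1]-s);sub=im[y:y+2*s,x:x+2*s]
    m=((sub.min(2)>150)&(sub.max(2)-sub.min(2)<60)).astype(np.uint8);ys,xs=np.nonzero(m);return np.array([xs.min()+x,xs.max()+x,ys.min()+y,ys.max()+y])
print('side rim box',rim('side',(208,158)),'top',rim('top',(197,193)))
# predicted bbox of rim
M=np.array([.551,.157,.165]);c=.5**.5;t=np.linspace(0,6.28,60)
def box(p,M,T=None,r=.0165):
    q=np.array([proj(p,M+r*(np.cos(k)*np.array([1,0,0])+np.sin(k)*np.array([0,c,c])),T) for k in t]);return np.r_[q.min(0),q.max(0)].round(1)
print('pred side',box(a,M),'top',box(b,M),'w1',box(w,M,T1),'w2',box(w,M,T2),'(x0,y0,x1,y1)')
obs=[(w,T1,(388,81),1.8),(w,T2,(273.1,137.2),1.5),(a,None,(210.6,157.5),.8),(b,None,(199,193),.9)]
for z0 in (False,True):
    f=lambda X:np.concatenate([(proj(p,X,T)-u)/s for p,T,u,s in obs]+([[ (X[2]-.165)/.001]] if z0 else []))
    r=least_squares(f,M);print(z0,r.x.round(4),r.fun.round(1))
```

```text
side rim box [196 229 136 166] top [181 203 186 198]
pred side [204.4 149.8 216.1 162.3] top [193.2 186.6 203.  198.5] w1 [369.3  64.2 402.5  92.6] w2 [258.  126.5 288.7 148.6] (x0,y0,x1,y1)
False [0.5518 0.1565 0.1612] [-1.6 -0.5  0.7  0.8  0.2 -0.5 -0.5 -0.5]
True [0.5512 0.156  0.1646] [-1.3 -0.4  0.3  1.2  0.1 -1.5 -0.5 -0.5 -0.4]
```

>>> servo_tool:
  rows:
    - [[-0.0006,0.0005,-0.0012,-0.18,-0.08,0.11],[0.0188,0,0.0068,0,0,0],[0.0188,0,0.0068,0,0,0],[0.0188,0,0.0068,0,0,0],[0.0094,0,0.0034,0,0,0],[0.0094,0,0.0034,0,0,0],[0,0,0,0,0,0],[0,0,0,0,0,0]]

```text
time_s: 18.6
position: [0.5522, 0.0306, 0.2906]
tool_rot: [179.7, 25.1, 89.9]
contact_force: [-0.6, -0.6, -1.4]
width: 0.0172
grasp_force: 45.0
```

Run:
```python
from h import *
T=tool();s=bot.state();print(s['time_s'],s['contact_force'],s['torque'],s['width'])
delta(T,insert_pose((.5512,.1565,.165),0,.14)@np.linalg.inv(dip_in_tool()))
```

```text
18.6 [-0.57677368 -0.60117627 -1.42920414] [ 0.13083774  0.04026366 -0.04305138] 0.017220708699961822
shift tool [ 0.0009 -0.001   0.0021] rotvec [ 0.24  0.09 -0.12]
```

>>> servo_tool:
  rows:
    - [[0.0097,-0.0003,0.004,0,0,0],[0.0094,0,0.0034,0,0,0],[0.0094,0,0.0034,0,0,0],[0.0094,0,0.0034,0,0,0],[0.0094,0,0.0034,0,0,0],[0,0,0,0,0,0]]

```text
time_s: 19.2
position: [0.5513, 0.0672, 0.2526]
tool_rot: [179.9, 25.1, 90.0]
contact_force: [-0.8, -0.3, -1.8]
width: 0.0172
grasp_force: 45.0
```

>>> servo_tool:
  rows:
    - [[0,0,0,0,0,0]]

```text
time_s: 19.3
position: [0.5518, 0.0663, 0.254]
tool_rot: [179.8, 25.1, 89.9]
contact_force: [-0.5, -0.0, -1.5]
width: 0.0178
grasp_force: 45.0
```

Run:
```python
from h import *
T=tool();s=bot.state();print(s['time_s'],s['contact_force'],s['torque'],s['width'])
delta(T,insert_pose((.5512,.1565,.165),0,.09)@np.linalg.inv(dip_in_tool()))
```

```text
19.3 [-0.49965058 -0.01120126 -1.54113384] [0.17565612 0.10091262 0.02135684] 0.01777392532649449
shift tool [-0.     -0.0006  0.0011] rotvec [ 0.19  0.1  -0.07]
```

Going in freely. Continuing with small steps.

>>> servo_tool:
  rows:
    - [[0.0094,0,0.0034,0,0,0],[0.0094,0,0.0034,0,0,0],[0.0094,0,0.0034,0,0,0],[0.0094,0,0.0034,0,0,0],[0.0094,0,0.0034,0,0,0],[0.0094,0,0.0034,0,0,0],[0.0094,0,0.0034,0,0,0],[0,0,0,0,0,0]]

```text
time_s: 20.1
position: [0.5515, 0.1166, 0.2033]
tool_rot: [179.9, 25.1, 90.0]
contact_force: [0.2, -0.1, -1.3]
width: 0.018
grasp_force: 45.0
```

>>> servo_tool:
  rows:
    - [[0.0047,0,0.0017,0,0,0],[0.0047,0,0.0017,0,0,0],[0.0047,0,0.0017,0,0,0],[0,0,0,0,0,0]]

```text
time_s: 20.5
position: [0.5519, 0.1266, 0.1936]
tool_rot: [179.8, 25.1, 89.9]
contact_force: [0.3, -0.1, -1.2]
width: 0.0178
grasp_force: 45.0
```

Run:
```python
from h import *
T=tool();s=bot.state();print(s['time_s'],s['contact_force'],s['torque'],s['width'])
delta(T,insert_pose((.5512,.1565,.165),0,.0)@np.linalg.inv(dip_in_tool()))
```

```text
20.5 [ 0.31607335 -0.08580903 -1.22145678] [ 0.18345489  0.0581625  -0.00438999] 0.01781942935637656
shift tool [ 0.0044 -0.0007  0.0027] rotvec [ 0.17  0.06 -0.08]
```

>>> servo_tool:
  rows:
    - [[0.0024,0,0.0009,0,0,0],[0.0024,0,0.0009,0,0,0],[0,0,0,0,0,0]]

```text
time_s: 20.8
position: [0.552, 0.13, 0.1903]
tool_rot: [179.8, 25.1, 89.9]
contact_force: [0.3, 0.2, -1.6]
width: 0.0177
grasp_force: 45.0
```

>>> servo_tool:
  rows:
    - [[0.0014,0,0.0005,0,0,0],[0,0,0,0,0,0]]

```text
time_s: 21.0
position: [0.5522, 0.1302, 0.1901]
tool_rot: [179.7, 25.2, 89.9]
contact_force: [-0.2, -2.4, 1.5]
width: 0.0176
grasp_force: 45.0
```

>>> servo_tool:
  rows:
    - [[0.0014,0,0.0005,0,0,0],[0,0,0,0,0,0]]

```text
time_s: 21.2
position: [0.5522, 0.1303, 0.19]
tool_rot: [179.7, 25.3, 89.8]
contact_force: [-0.5, -4.0, 4.8]
width: 0.0175
grasp_force: 45.0
```

The collar is on the mouth: the axial force is rising and the advance has stopped. I'll press lightly and pause.

>>> servo_tool:
  rows:
    - [[0.0014,0,0.0005,0,0,0],[0,0,0,0,0,0],[0,0,0,0,0,0],[0,0,0,0,0,0],[0,0,0,0,0,0],[0,0,0,0,0,0],[0,0,0,0,0,0],[0,0,0,0,0,0]]

```text
time_s: 22.0
position: [0.5522, 0.1303, 0.19]
tool_rot: [179.7, 25.4, 89.8]
contact_force: [-1.7, -6.0, 9.2]
width: 0.0176
grasp_force: 45.0
```

Run:
```python
from h import *
T=tool();s=bot.state();print(s['contact_force'],s['torque'],s['width']);D=dip_in_tool()
print((T@D)[:3,3],(T@D)[:3,0]);delta(T,insert_pose((.5512,.1565,.165),0,.0)@np.linalg.inv(D))
w=bot.read_camera('wrist');save(w,'w9')
pr=lambda x,y,z:proj(w,(T@D@np.array([x,y,z,1]))[:3],T).round(1)
print('pred face/back top',pr(0,0,.016),pr(-.006,0,.016))
g=w['img'].astype(int).sum(2)//3; print('column 276 rows 180-215',g[180:216,276]); print('row 198',g[198,240:312:3])
o=cv2.imread('pics/w8.png').astype(int).sum(2)//3; print('before', o[180:216,276])
```

```text
[-1.68275542 -6.01037167  9.20607743] [-1.35666906  0.41293411 -0.0970301 ] 0.01760807877051012
[0.552353   0.15713782 0.16543169] [ 0.00450824  0.70211065 -0.71205358]
shift tool [-0.0005 -0.001   0.0009] rotvec [ 0.26  0.4  -0.18]
pred face/back top [275.2 190.9] [275.2 202. ]
column 276 rows 180-215 [226 226 226 226 225 225 225 225 226 229 192 116 105 105 105 106 107 108
 110 111 108  93  88  96 128 154 167 178 188 190 190 190 190 190 189 190]
row 198 [164 162 161  87  91  96  98  99 102 103 106 107 110 107 103 103 100  98
  92  90  84 156 162 159]
before [157 156 156 156 157 157 157 157 157 150 103  80  78  77  78  79  80  81
  81  82  78  67  65  72  97 114 125 136 145 146 146 146 146 147 146 146]
```

Seated, with no slip in the hand. Drawing it out along the axis.

>>> servo_tool:
  rows:
    - [[-0.0094,0,-0.0034,0,0,0],[-0.0188,0,-0.0068,0,0,0],[-0.0188,0,-0.0068,0,0,0],[-0.0235,0,-0.0085,0,0,0],[-0.0235,0,-0.0085,0,0,0],[-0.0235,0,-0.0085,0,0,0],[-0.0235,0,-0.0085,0,0,0],[-0.0235,0,-0.0085,0,0,0],[-0.0235,0,-0.0085,0,0,0],[-0.0235,0,-0.0085,0,0,0],[0,0,0,0,0,0],[0,0,0,0,0,0]]

```text
time_s: 23.25
position: [0.5511, -0.026, 0.3462]
tool_rot: [179.7, 25.0, 89.8]
contact_force: [0.5, 0.6, -2.1]
width: 0.0177
grasp_force: 45.0
```

Run:
```python
from h import *
T=tool();s=bot.state();print(s['contact_force'],s['joint_pos'].round(1));D=dip_in_tool();X=T@D;M=np.array([.5512,.1565,.165])
tip=(X@[.163,0,0,1])[:3];print('tip z in mouth',(tip-M)@[0,-.7071,.7071],tip)
F=np.eye(4);F[:3,0]=[0,1,0];F[:3,1]=[-1,0,0];F[:3,3]=[.46,-.20,.20]
G=F@np.linalg.inv(D);print(G[:3,3]);delta(T,G)
w=bot.read_camera('wrist');save(w,'w10');g=w['img'].astype(int).sum(2)//3;print(g[186:210,276])
```

```text
[ 0.5187279   0.5926964  -2.07151023] [  6.4  12.9  77.8 -24.8  91.8   6.3]
tip z in mouth 0.05786481365779084 [0.55195479 0.1163537  0.20668769]
[ 0.46       -0.23631596  0.19812061]
shift tool [-0.1285 -0.0915  0.2227] rotvec [ 0.27 44.96 -0.09]
[157 156 156 150 103  79  78  78  78  79  79  80  80  82  78  67  65  72
  97 115 126 137 145 146]
```

>>> servo_tool:
  rows:
    - [[-0.0317,-0.0152,0.0148,0,0,0],[-0.0317,-0.0152,0.0148,0,0,0],[-0.0317,-0.0152,0.0148,0,0,0],[-0.0317,-0.0152,0.0148,0,0,0],[-0.0317,-0.0152,0.0148,0,0,0],[-0.0317,-0.0152,0.0148,0,0,0],[0,0,0,0,5,0],[0,0,0,0,8,0],[0,0,0,0,8,0],[0,0,0,0,8,0],[0,0,0,0,8,0],[0,0,0,0,8,0]]

```text
time_s: 24.5
position: [0.4606, -0.2357, 0.346]
tool_rot: [179.7, -20.2, 90.1]
contact_force: [0.7, -0.4, -2.5]
width: 0.0176
grasp_force: 45.0
```

>>> servo_tool:
  rows:
    - [[-0.01,0,0.028,0,0,0],[-0.01,0,0.028,0,0,0],[-0.01,0,0.028,0,0,0],[-0.01,0,0.028,0,0,0],[-0.005,0,0.014,0,0,0],[-0.003,0,0.008,0,0,0],[0,0,0,0,0,0],[0,0,0,0,0,0],[0,0,0,0,0,0],[0,0,0,0,0,0],[0,0,0,0,0,0],[0,0,0,0,0,0]]

```text
time_s: 25.7
position: [0.4608, -0.2356, 0.2041]
tool_rot: [179.7, -19.9, 90.1]
contact_force: [-1.3, 0.0, -1.8]
width: 0.0179
grasp_force: 45.0
```

Run:
```python
from h import *
T=tool();s=bot.state();print(s['time_s'],s['contact_force'],s['grasp_force'],s['dq'].round(2));X=T@dip_in_tool();print(X.round(3))
w=bot.read_camera('wrist');save(w,'w11');g=w['img'].astype(int).sum(2)//3;print(g[186:210,276])
a=bot.read_camera('side')
for q in ['isolator_knob','dipstick']: print(q,[(np.round(r['rect'],1).tolist(),round(r['confidence'],2)) for r in bot.find_in(a,q)])
# handle check against side picture
for x in (-.076,.163): print(proj(a,(X@[x,0,0,1])[:3]).round(1))
print('knob centre',proj(a,np.array([.6205,-.1957,.09])).round(1))
```

```text
25.7 [-1.25673088  0.00546698 -1.78676066] 44.99959409236908 [ 0.01  0.16  0.05 -0.01 -0.07  0.03]
[[ 0.    -1.    -0.005  0.461]
 [ 1.     0.     0.002 -0.199]
 [-0.002 -0.005  1.     0.206]
 [ 0.     0.     0.     1.   ]]
[242 243 243 238 185 127 120 120 120 121 122 123 124 123 113  69  61  69
 112 177 191 198 203 204]
isolator_knob [([266.9, 129.8, 13.5, 10.2], 0.61)]
dipstick [([274.9, 233.7, 82.8, 63.6], 0.54)]
[310.9 261.4]
[233.3 201.2]
knob centre [327.  234.5]
```

```bash
python3 -c "
from station import bot
print(bot.close_job())"
```

```text
the job is handed in; nothing more can be done
None
```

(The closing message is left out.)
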